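Hang the sensor pod on the test stand and switch the test on

TASK

Get the sensor pod onto its hanging test: it is lying on its side, so first tip it up on the bench until its green handle face is on top and it stands by itself. Then lift it by the handle, hang it with the handle bar in the dips of both prongs of the stand's double hook, so that it hangs freely and still, and let go. Last, push the control box's red lever all the way over, away from the robot; leave the spool, the jar and the yellow parts bin where they are.

Things in the scene. Friction and masses are not known exactly. Their poses are not given: they have to be found in the camera images.
- pod: Grey sensor pod, black ribs, about 0.45 kg: box 64 (x) by 130 (y) by 75 mm (z). Origin: centre of its underside, opposite its green +z face, which carries a rigid steel U handle. Starts on its -x side, handle pointing roughly to the robot, top 64 mm above the bench. Raising the handle turns it upright over the lower edge of its underside (x = -32 mm, z = 0 in its frame).
- pod_bar (a point): Middle of the handle's straight cross bar: round, 12 mm thick, along the pod's y, centre line 142 mm along z from the pod's origin, 67 mm above the green face (61 mm clear under it); 32 mm above the bench at the start. Its two legs, same bar, stand at y = -58 and +58 mm (104 mm clear between them).
- stand: Fixed test stand. Origin on the bench straight below the hook seat, z up, x from the open front of the hook (facing roughly the robot) back to the post. Foot plate 190 x 190 x 12 mm, x from -80 to 110 mm. Post 22 mm square, 190 mm tall, centred at x = 83 mm; cross plate at its top, 100 mm wide, z 165 to 195 mm, front face at x = 67 mm.
- hook_seat (a point): Midway between two steel prongs, 180 mm above the bench; axes as the stand's. Prongs: 10 mm round bar, y = -30 and +30 mm, centre line level with this point from the cross plate forward to x = -30 mm, but for a V dip 14 mm deep over x = -14 to 14 mm; then turned up to red tips at x = -42 mm, top 17 mm above this point. A bar lying in the dips has its centre line 2 mm above it.
- control_box: Fixed black control box, 130 (x) by 90 (y) by 40 mm high, origin at the centre of its underside, z up, x points roughly away from the robot. On top, centred at x = 15 mm, is a grey block 70 by 50 by 25 mm that carries the lever; the lever's hinge axis lies along y at x = 15 mm, 62 mm above the bench.
- power (a joint): Angle of the power lever, rad: 0 leaning 0.5 rad towards the robot (off), 1.0 leaning 0.5 rad away from it (on, end stop). It is a stiffly hinged stick that stays where it is left (under 2 N at the ball moves it); it may start up to 0.15 rad off its stop.
- power_tip (a point): Centre of the red ball (26 mm across) at the end of the lever, 70 mm from the hinge axis; the lever swings in the control box's x-z plane.
- spool: Bystander: small spool of copper wire, white flanges 60 mm across, 40 mm high, standing; origin at its underside centre. Not to be disturbed.
- jar: Bystander: small clear jar with a blue cap, 54 mm across, 65 mm high; origin at its underside centre. Not to be disturbed.
- parts_bin: Bystander: empty yellow open parts bin, 64 by 56 by 40 mm high; origin at its underside centre. Not to be disturbed.
There are look-alikes about, which are no part of the job. What is shaped like the control_box but orange or pink is not meant. What is shaped like the pod but turquoise is not meant.

How it is judged:
By the outcome, as a careful person would: the job done as asked, in the order asked, and still so for the second after the job is handed in, with the robot touching nothing.
It also fails if it takes over 67 s, if anything falls off the work surface, if the arm or the gripper's body presses on something with over 40 N, if the wrist force passes 120 N, or if a joint passes its speed limit or range.

ROBOT

A 6-joint arm with a two-finger parallel gripper is mounted at the origin on the work surface. World frame = base frame: x ahead of the robot, y to its left, z up, the work surface at z = 0. Lengths are in m, angles in rad, forces in N, time in s.
With the tool pointing down it reaches from about 0.325 to 0.775 m from the base axis. Payload 9.3 kg.
Tool frame: the origin (TCP) lies at the very end of the fingers, on their centre line; the grasp point (between the pads) lies 19 mm behind it; x points along the fingers, y is the direction in which the jaws open and shut, and the axes are right-handed (so a half turn about x gives the same grasp; the last joint's range is limited). The gripper opens to 85 mm and grips with 20 to 120 N. Pads are 22 mm wide; open, the fingers measure 114 mm over their backs; the gripper's body (76 mm by 85 mm) begins 54 mm behind the grasp point. The pads swing forward as they close: fully open they stand 13 mm farther back than shut.
Start: joints at [1.003, 0.259, 0.021, 1.334, 0, 1.418], TCP at [0.222, 0.503, 0.202] pointing down, gripper open.
Joint ranges: [-3.04, 3.04], [-0.91, 1.82], [-1.04, 1.36], [-1.92, 1.95], [-1.52, 1.45], [-3.14, 3.14]. Speed limits (rad/s): [2.22, 2.22, 2.79, 3.14, 3.14, 3.14].

INTERFACE

Orientations are given as a unit quaternion [w, x, y, z].
In Python, from workcell import arm, viewer, workorder gives the robot as it stands. The module is installed in compiled form; this text tells all that it offers.
- The arm moves only by the tool drive_tool, never from a script. Its argument "motion" is a list of rows, each a list of 7 numbers: the shift along the world's x, y, z in m, then the turn, a rotation vector about the world's x, y, z in rad, then the closure, from 0 (fully open) to 1 (shut). In form: [[x, y, z, wx, wy, wz, claw], ...]. A call has 1 to 10 rows; each row is the pose to reach, as a shift and turn from the pose commanded when the call began; what a row does not reach only later rows make up. A row lasts 1/8 s, in which the tool goes at most 62.5 mm and 10.7 degrees, less where a joint would pass 70% of its speed; a pose out of reach is approached as far as the arm can. A call with a gripper value outside its range is refused whole. The fingers move at their own pace and stop on an object; "force" is the grip in N (left out, the last holds). Time passes only in rows, so rows that repeat a pose let the fingers close. It gives the time, the measured TCP pose, the force and the opening at its end, in the units of the state.
- arm.get_obs(): the state, without advancing time (a new reading comes with each control period).
- viewer.get_image(name): name is "side" or "top" or "wrist"; returns the picture (420x560x3 uint8, red, green, blue); there is no depth.
- viewer.calibration(name): a dict with "vfov" (degrees; the focal length in pixels is half the picture's height over the tangent of half this angle, whatever the lens; pixels are square), "cx", "cy" (the principal point, pixels), "origin" and "attitude" of the camera in the world. Camera axes: x right, y down, z forward; pixel columns grow to the right and rows downward; lengths in m; the calibration is good to about 2 mm. A picture is of the moment at which its call begins: read the wrist's pose just before it. calibration takes no time and is no camera call; for the wrist camera it gives the pose at the moment of the call.
- workorder.finish_job(): hands the job in, once; it reports no verdict.
The state is a dict: "t": time; "q": joint angles; "qvel": joint speeds; "joint_torque": joint torques, N m; "eef_pos": TCP position; "orientation": TCP orientation; "contact_force": force on the tool from outside, world axes, zero at the start; "ft_torque": the same for the moment, N m; "finger_gap": opening from 0.0 (shut) to 1.0 (fully open).
Only numpy, scipy, OpenCV 4.12 (cv2) and the standard library are available. Lean on these libraries where they do the work, as an engineer would, in place of code of your own. Each camera call takes 0.05 s, during which the arm holds its last target.

## Working session

There is one attempt and no reset: what is moved stays moved. The work goes in short steps, Python scripts to look and compute and a tool call to move; the robot and the scene stay as the last step left them, time stands still between calls to the robot, and variables do not carry over. Pictures are saved under pics/ and viewed, and the job is handed in when it is done.

Besides the shell and the picture viewer there is one more tool, called after ">>>" as name(argument=value, ...) on one line, values as JSON. drive_tool: Moves the arm, as the interface text tells. Its arguments: {"type":"object","properties":{"motion":{"type":"array"},"force":{"type":"number"}},"required":["motion"]}

```bash
mkdir -p pics; python3 - <<'E'
from workcell import arm, viewer
import cv2
o=arm.get_obs(); print(o)
for n in ["side","top","wrist"]:
    c=viewer.calibration(n); print(n,c)
    im=viewer.get_image(n); cv2.imwrite(f"pics/{n}0.png",im[:,:,::-1])
E
```

```text
{'t': 0.0, 'q': array([ 1.00340545e+00,  2.59215465e-01,  2.07252266e-02,  1.33370508e+00,
       -5.61589442e-06,  1.41821124e+00]), 'qvel': array([-0.00117412,  0.0001062 , -0.00114415,  0.00154273,  0.00055772,
        0.00016671]), 'joint_torque': array([-6.52889576e-04, -5.55649602e+01,  3.44527745e+01,  1.37136519e-02,
       -1.63223635e-04, -2.04800136e-05]), 'eef_pos': array([0.22147181, 0.50306997, 0.20153918]), 'orientation': array([ 0.69178023,  0.14514318,  0.69212499, -0.14607041]), 'contact_force': array([ 0.18635421, -0.86823904,  0.35502266]), 'ft_torque': array([0.02704565, 0.00779955, 0.02059663]), 'finger_gap': 0.9998591401546743}
side {'vfov': 48.19083480730811, 'cx': 289.7973306195705, 'cy': 210.90725041859983, 'origin': array([ 0.50551886, -0.8858549 ,  1.108946  ]), 'attitude': array([-0.34927204,  0.93571858, -0.04784686,  0.01226628])}
top {'vfov': 43.473671448491324, 'cx': 271.4208875925024, 'cy': 203.6609946199234, 'origin': array([ 0.39321473, -0.02719577,  1.54554061]), 'attitude': array([ 0.03789562, -0.70390581,  0.7076395 , -0.04823765])}
wrist {'vfov': 66.0150469056299, 'cx': 281.2189640525148, 'cy': 209.91058513971183, 'origin': array([0.14585332, 0.53608415, 0.37231821]), 'attitude': array([0.13708222, 0.82595372, 0.53963517, 0.0883335 ])}
```

View pics/side0.png

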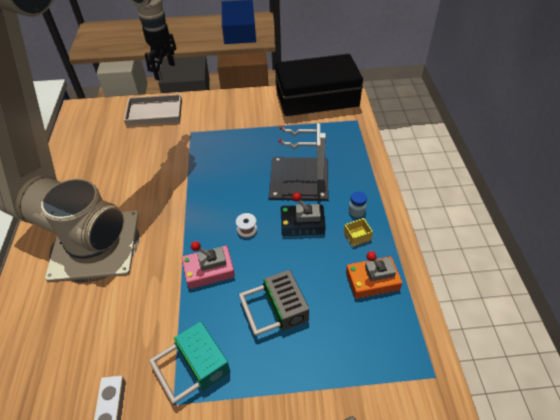

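View pics/top0.png

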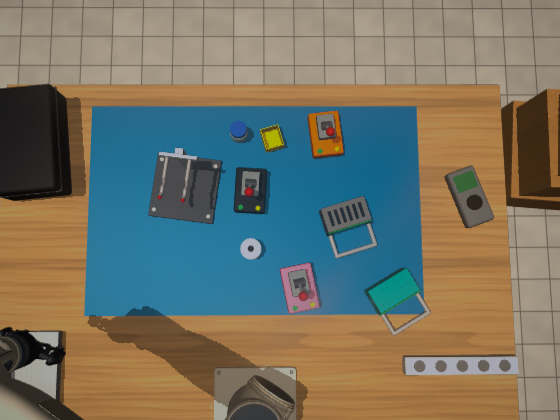

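View pics/wrist0.png

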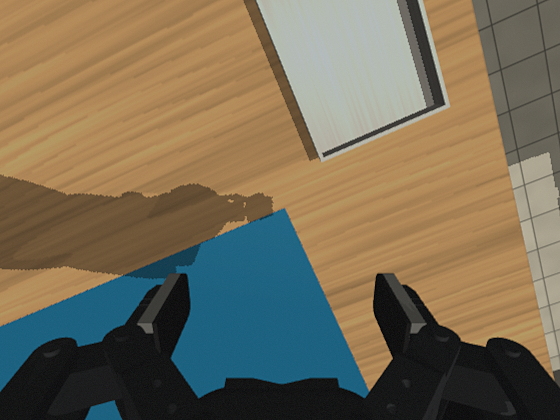

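The top view shows these candidates:
- **Pods:** a grey one with black ribs at (347,215) and a turquoise one at (397,292). The grey one fits.
- **Control boxes:** black at (250,190), pink at (300,287) and orange at (326,135). The black one fits.

I'll enlarge crops to confirm.

```bash
cat > h.py <<'E'
import numpy as np, cv2
from scipy.spatial.transform import Rotation as R
from workcell import arm, viewer
def rot(q): return R.from_quat([q[1],q[2],q[3],q[0]])
def ray(c,u,v):
    f=210/np.tan(np.radians(c['vfov'])/2)
    d=rot(c['attitude']).apply([(u-c['cx'])/f,(v-c['cy'])/f,1]); return np.array(c['origin']),d
def plane(c,u,v,z):
    o,d=ray(c,u,v); return o+d*(z-o[2])/d[2]
def proj(c,p):
    f=210/np.tan(np.radians(c['vfov'])/2)
    q=rot(c['attitude']).inv().apply(np.array(p)-c['origin']); return np.array([c['cx']+f*q[0]/q[2],c['cy']+f*q[1]/q[2]])
def tri(*ls):
    A=0;b=0
    for c,u,v in ls:
        o,d=ray(c,u,v); d/=np.linalg.norm(d); P=np.eye(3)-np.outer(d,d); A=A+P; b=b+P@o
    x=np.linalg.solve(A,b)
    return x,[np.round(proj(c,x)-[u,v],1) for c,u,v in ls]
def snap(n,f):
    c=viewer.calibration(n); im=viewer.get_image(n)[:,:,::-1].copy(); cv2.imwrite(f"pics/{f}.png",im); return c,im
E
python3 - <<'E'
import cv2, numpy as np
from h import *
t=cv2.imread('pics/top0.png'); s=cv2.imread('pics/side0.png')
cv2.imwrite('pics/tcrop.png',cv2.resize(t[115:265,140:390],None,fx=3.2,fy=3.2,interpolation=cv2.INTER_CUBIC))
cv2.imwrite('pics/scrop.png',cv2.resize(s[110:350,230:410],None,fx=2.5*1,fy=2.5,interpolation=cv2.INTER_CUBIC))
c=viewer.calibration('top')
print(plane(c,255,410,0), plane(c,352,238,.032), plane(c,185,190,.012))
E
```

```text
[-0.00350174 -0.00050844  0.        ] [ 0.47795821 -0.28131541  0.032     ] [0.62254543 0.20325419 0.012     ]
```

View pics/tcrop.png

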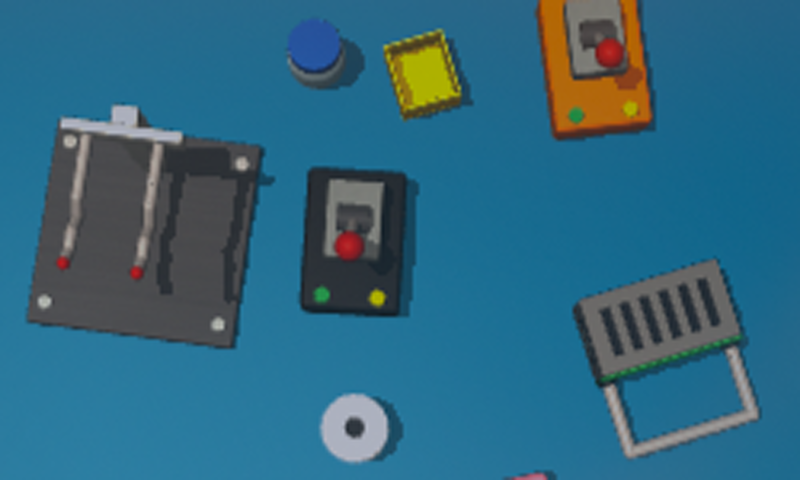

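View pics/scrop.png

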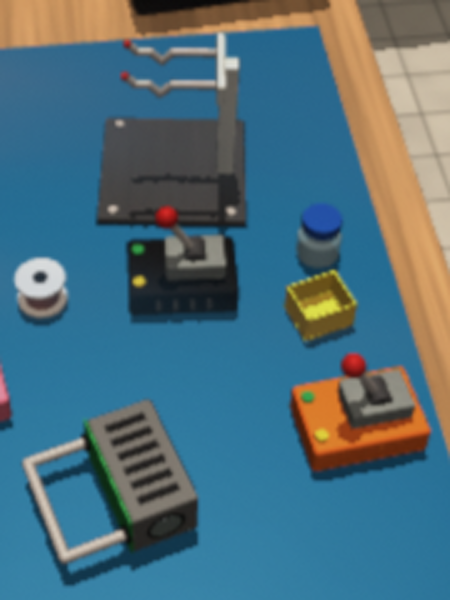

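The crops confirm both targets: the grey ribbed pod with its green face towards the robot at top (345,215), and the black box with its lever leaning towards the robot, ball at (249,191). Next I'll compute the poses from these pixels.

```bash
python3 - <<'E'
from h import *
ct=viewer.calibration('top'); cs=viewer.calibration('side')
T=lambda u,v:(ct,140+(u+.5)/3.2-.5,115+(v+.5)/3.2-.5)
S=lambda u,v:(cs,230+(u+.5)/2.5-.5,110+(v+.5)/2.5-.5)
np.set_printoptions(precision=4,suppress=True)
a=plane(*T(630,451),.032); b=plane(*T(753,413),.032)
print('bar',a,b,(a+b)/2,np.linalg.norm(a-b),'dir',np.degrees(np.arctan2(*(a-b)[1::-1])))
# pod top corners z=.064
for p in [(575,305),(716,261),(742,340),(603,382)]: print('podtop',plane(*T(*p),.064))
L,e=tri(T(63,264),S(127,44));print('tipL',L,e)
Rr,e=tri(T(137,272),S(125,76));print('tipR',Rr,e)
print('yaw from tips',np.degrees(np.arctan2(*(L-Rr)[1::-1]))-90,np.linalg.norm(L-Rr))
f=[plane(*T(*p),.012) for p in [(28,321),(234,347),(262,147)]]
print('foot',f, [np.linalg.norm(f[0]-f[1]),np.linalg.norm(f[2]-f[1])],np.degrees(np.arctan2(*(f[0]-f[1])[1::-1]))-90,np.degrees(np.arctan2(*(f[2]-f[1])[1::-1])))
print('foot centre',(f[0]+f[2])/2)
d,e=tri(T(78,205),S(160,55));print('dipL',d,e)
d,e=tri(T(149,211),S(159,91));print('dipR',d,e)
B,e=tri(T(349,246),S(167,216)); print('ball',B,e)
bx=[plane(*T(*p),.04) for p in [(308,168),(406,173),(405,314),(301,309)]]; print('box',bx,np.mean(bx,0))
v=bx[0]-bx[3]+bx[1]-bx[2]; print(np.degrees(np.arctan2(v[1],v[0])))
E
```

```text
bar [ 0.4278 -0.2356  0.032 ] [ 0.4612 -0.3471  0.032 ] [ 0.4445 -0.2914  0.032 ] 0.11637889349770254 dir 106.65539183037964
podtop [ 0.556  -0.1852  0.064 ]
podtop [ 0.5948 -0.3114  0.064 ]
podtop [ 0.5242 -0.3326  0.064 ]
podtop [ 0.4877 -0.2087  0.064 ]
tipL [0.5777 0.2416 0.1948] [array([-0. , -0.3]), array([-0.3,  0.1])]
tipR [0.5705 0.1819 0.1956] [array([-0. , -0.2]), array([-0.2,  0. ])]
yaw from tips -6.842797048255278 0.060198617493143584
foot [array([0.5494, 0.3087, 0.012 ]), array([0.5247, 0.1211, 0.012 ]), array([0.7101, 0.0966, 0.012 ])] [np.float64(0.18923446774172092), np.float64(0.18698536011112113)] -7.497242437858461 -7.525465197463638
foot centre [0.6297 0.2027 0.012 ]
dipL [0.6224 0.2323 0.1829] [array([0.1, 1.7]), array([ 1.4, -0.4])]
dipR [0.6168 0.1753 0.1756] [array([0.2, 2.3]), array([ 2. , -0.5])]
ball [0.6016 0.013  0.1292] [array([-0. , -0.5]), array([-0.5,  0.1])]
box [array([0.6848, 0.0526, 0.04  ]), array([ 0.6799, -0.0363,  0.04  ]), array([ 0.5513, -0.0347,  0.04  ]), array([0.5562, 0.0586, 0.04  ])] [0.618  0.0101 0.04  ]
-1.6840352690586622
```

```bash
python3 - <<'E'
from h import *
np.set_printoptions(precision=4,suppress=True)
o=arm.get_obs(); M=rot(o['orientation']).as_matrix(); print(M)
print('jaw yaw',np.degrees(np.arctan2(M[1,1],M[0,1])),'q1',np.degrees(o['q'][0]),np.degrees(o['q'][5]))
E
```

```text
[[-0.0005  0.403   0.9152]
 [-0.0009  0.9152 -0.403 ]
 [-1.     -0.001  -0.0002]]
jaw yaw 66.23387372015644 q1 57.49058805349947 81.25671875384857
```

>>> drive_tool(motion=[[0.04, -0.06, 0.01, 0, 0, -0.08, 0], [0.07, -0.11, 0.02, 0, 0, -0.16, 0.2], [0.1, -0.16, 0.03, 0, 0, -0.25, 0.4], [0.12, -0.22, 0.03, 0, 0, -0.33, 0.5], [0.14, -0.28, 0.03, 0, 0, -0.42, 0.5], [0.15, -0.34, 0.03, 0, 0, -0.5, 0.5], [0.16, -0.4, 0.03, 0, 0, -0.56, 0.5], [0.17, -0.45, 0.03, 0, 0, -0.62, 0.5], [0.18, -0.5, 0.03, 0, 0, -0.68, 0.5], [0.18, -0.5, 0.03, 0, 0, -0.68, 0.5]], force=25)

```text
t: 1.4
eef_pos: [0.4021, 0.0004, 0.2318]
orientation: [0.603, 0.37, 0.603, -0.37]
contact_force: [-0.0, 0.8, 0.6]
finger_gap: 0.501
```

>>> drive_tool(motion=[[0.01, -0.05, 0, 0, 0, -0.05, 0.5], [0.02, -0.1, -0.01, 0, 0, -0.1, 0.5], [0.03, -0.16, -0.02, 0, 0, -0.14, 0.5], [0.04, -0.22, -0.03, 0, 0, -0.184, 0.5], [0.04, -0.26, -0.03, 0, 0, -0.184, 0.5], [0.042, -0.292, -0.03, 0, 0, -0.184, 0.5], [0.042, -0.292, -0.03, 0, 0, -0.184, 0.5]])

```text
t: 2.28
eef_pos: [0.4439, -0.2896, 0.2014]
orientation: [0.567, 0.422, 0.568, -0.422]
contact_force: [-0.2, 0.1, -0.4]
finger_gap: 0.499
```

```bash
python3 - <<'E'
from h import *
np.set_printoptions(precision=4,suppress=True)
c,im=snap('wrist','w1'); print(arm.get_obs()['eef_pos'],c)
E
```

```text
[ 0.4437 -0.2884  0.2016] {'vfov': 66.0150469056299, 'cx': 281.2189640525148, 'cy': 209.91058513971183, 'origin': array([ 0.4204, -0.2109,  0.3721]), 'attitude': array([0.1613, 0.9761, 0.1436, 0.0232])}
```

View pics/w1.png

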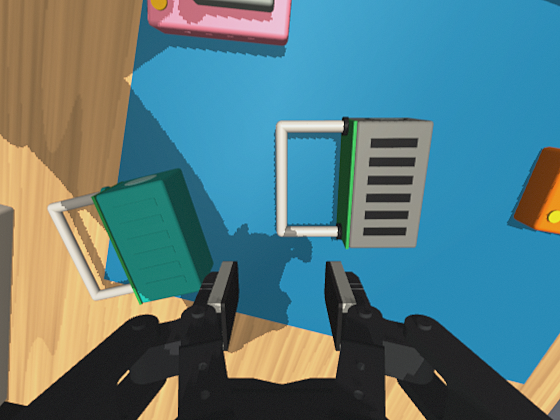

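```bash
python3 - <<'E'
from h import *
np.set_printoptions(precision=4,suppress=True)
c=viewer.calibration('wrist'); im=cv2.imread('pics/w1.png')
m=(im.min(2)>140).astype(np.uint8)
ys=[r for r in range(140,220,8)]
pts=[]
for r in ys:
    x=np.where(m[r,265:300])[0]+265; 
    if len(x): pts.append((x.mean(),r,len(x)))
print(np.array(pts))
P=np.array([plane(c,p[0],p[1],.032) for p in pts])
k=np.polyfit(P[:,1],P[:,0],1); print('bar angle',np.degrees(np.arctan2(-1,-k[0]))%180)
for p in [(282,123),(282,127),(282,232),(282,237)]: print(p,plane(c,*p,.032))
M=rot(arm.get_obs()['orientation']).as_matrix(); print(np.degrees(np.arctan2(M[1,1],M[0,1])))
for p in [(357,119),(432,122),(415,248),(350,246)]: print(plane(c,*p,.064))
E
```

```text
[[281.5 140.   10. ]
 [281.5 148.   10. ]
 [281.5 156.   10. ]
 [281.5 164.   10. ]
 [281.5 172.   10. ]
 [281.5 180.   10. ]
 [281.5 188.   10. ]
 [281.5 196.   10. ]
 [281.5 204.   10. ]
 [281.5 212.   10. ]]
bar angle 106.78883052308353
(282, 123) [ 0.427  -0.2307  0.032 ]
(282, 127) [ 0.4281 -0.2344  0.032 ]
(282, 232) [ 0.4617 -0.3456  0.032 ]
(282, 237) [ 0.4635 -0.3515  0.032 ]
16.70738616747556
[ 0.4913 -0.2054  0.064 ]
[ 0.5585 -0.1879  0.064 ]
[ 0.5966 -0.3099  0.064 ]
[ 0.5305 -0.3274  0.064 ]
```

>>> drive_tool(motion=[[0.001, -0.001, -0.05, 0, 0, 0, 0.5], [0.001, -0.001, -0.1, 0, 0, 0, 0.5], [0.001, -0.001, -0.15, 0, 0, 0, 0.5], [0.001, -0.001, -0.175, 0, 0, 0, 0.5], [0.001, -0.001, -0.186, 0, 0, 0, 0.5], [0.001, -0.001, -0.186, 0, 0, 0, 0.5], [0.001, -0.001, -0.186, 0, 0, 0, 0.7]])

```text
t: 3.2
eef_pos: [0.4454, -0.2898, 0.0174]
orientation: [0.568, 0.422, 0.567, -0.422]
contact_force: [1.0, 0.5, -0.0]
finger_gap: 0.308
```

```bash
python3 - <<'E'
from h import *
np.set_printoptions(precision=4,suppress=True)
c,im=snap('wrist','w2'); print(arm.get_obs()['eef_pos'],arm.get_obs()['contact_force'])
E
```

```text
[ 0.4453 -0.29    0.0174] [ 0.4091 -0.2577 -0.0457]
```

View pics/w2.png

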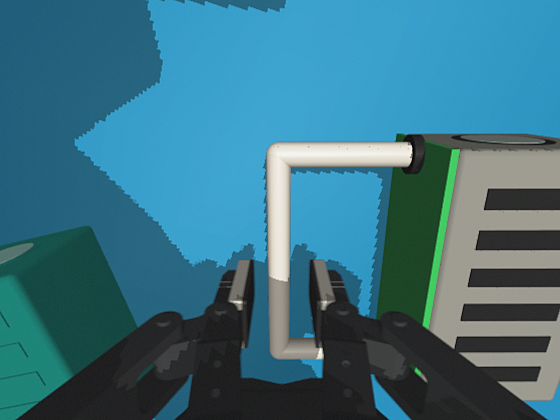

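The jaws straddle the bar, which runs down column 280 between pads at 240 and 318. I'll close now.

>>> drive_tool(motion=[[0, 0, -0.003, 0, 0, 0, 1], [0, 0, -0.003, 0, 0, 0, 1], [0, 0, -0.003, 0, 0, 0, 1], [0, 0, -0.003, 0, 0, 0, 1]], force=25)

```text
t: 3.75
eef_pos: [0.4446, -0.2897, 0.0132]
orientation: [0.567, 0.422, 0.567, -0.422]
contact_force: [1.5, 0.2, -1.0]
finger_gap: -0.001
```

```bash
python3 - <<'E'
from h import *
np.set_printoptions(precision=4,suppress=True)
c,im=snap('wrist','w3'); print(arm.get_obs()); c,im=snap('side','s3')
cv2.imwrite('pics/s3c.png',cv2.resize(im[230:370,200:360],None,fx=4,fy=4))
E
```

```text
{'t': 3.8, 'q': array([-0.7356,  0.3539, -0.3555,  0.8614,  0.    ,  0.5433]), 'qvel': array([ 0.0005,  0.0015, -0.0011, -0.0001,  0.0011,  0.0002]), 'joint_torque': array([ -0.0017, -56.6829,  28.1233,   0.0037,  -0.0003,   0.0001]), 'eef_pos': array([ 0.4447, -0.2897,  0.0132]), 'orientation': array([ 0.5674,  0.422 ,  0.5674, -0.4219]), 'contact_force': array([-0.9946,  0.8035, -0.3342]), 'ft_torque': array([ 0.0285,  0.0245, -0.0322]), 'finger_gap': 0.0016334952920231416}
```

View pics/w3.png

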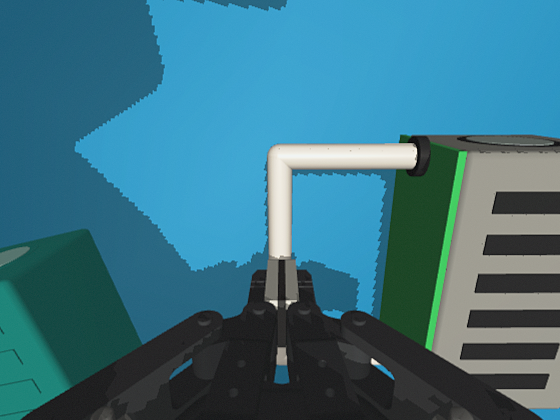

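View pics/s3c.png

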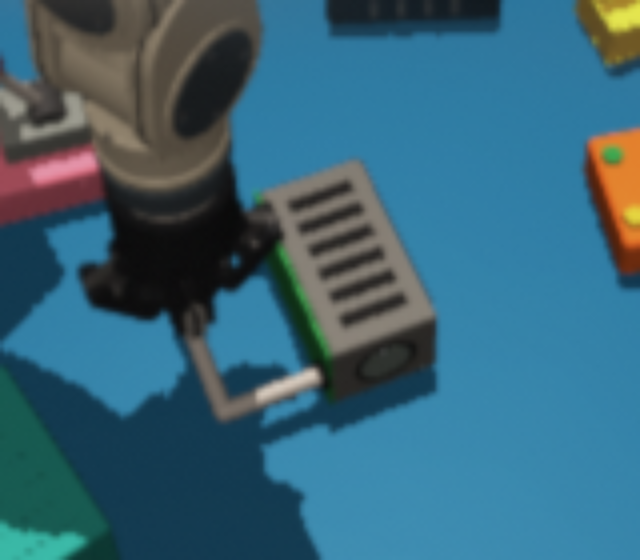

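```bash
python3 - <<'E'
from h import *
np.set_printoptions(precision=2,suppress=True)
c=viewer.calibration('wrist'); p=arm.get_obs()['eef_pos']; M=rot(arm.get_obs()['orientation']).as_matrix()
for k in (0,.019,.04): print(k,proj(c,p-k*M[:,0]), [proj(c,p-k*M[:,0]+s*.011*M[:,2]) for s in (1,-1)])
b=np.array([.445,-.2905,.032]); d=np.array([-.288,.957,0])
print('bar',[proj(c,b+s*d) for s in (-.058,-.03,0,.03,.058)])
im=cv2.imread('pics/w3.png'); cv2.imwrite('pics/w3c.png',cv2.resize(im[220:400,190:390],None,fx=3.3,fy=3.3,interpolation=cv2.INTER_CUBIC))
E
```

```text
0 [281.29 249.09] [array([281.26, 265.93]), array([281.31, 231.6 ])]
0.019 [281.28 264.88] [array([281.25, 283.14]), array([281.3 , 245.84])]
0.04 [281.26 286.73] [array([281.24, 306.84]), array([281.29, 265.64])]
bar [array([281.38, 354.43]), array([281.43, 314.16]), array([281.48, 266.28]), array([281.54, 212.65]), array([281.6 , 156.44])]
```

View pics/w3c.png

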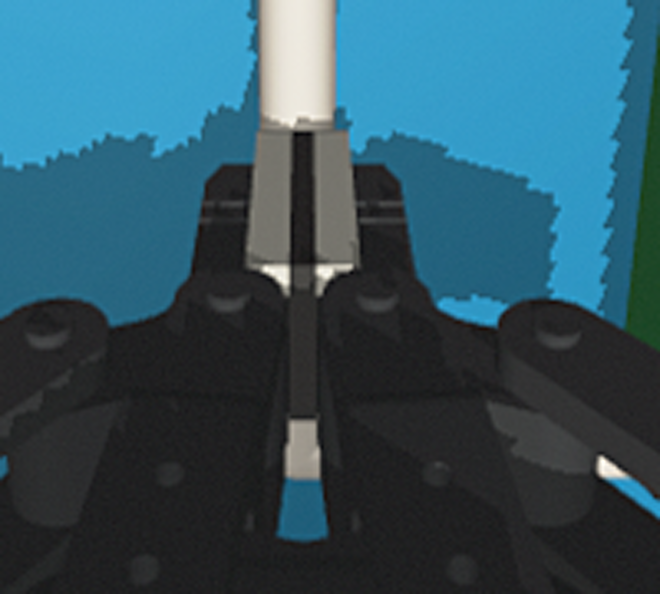

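```bash
python3 - <<'E'
from h import *
np.set_printoptions(precision=2,suppress=True)
c=viewer.calibration('side'); p=arm.get_obs()['eef_pos']; M=rot(arm.get_obs()['orientation']).as_matrix()
f=lambda q:(q-[200,230])*4+1.5
for k in (0,.019,.04,.06,.08): print(k,proj(c,p-k*M[:,0]), f(proj(c,p-k*M[:,0])))
b=np.array([.445,-.2905,.032]); d=np.array([-.288,.957,0])
print('bar',[f(proj(c,b+s*d)) for s in (-.058,-.03,0,.03,.058)])
im=cv2.imread('pics/s3.png'); cv2.imwrite('pics/s3d.png',cv2.resize(im[285:345,215:295],None,fx=9,fy=9,interpolation=cv2.INTER_NEAREST))
E
```

```text
0 [248.16 317.09] [194.15 349.86]
0.019 [247.59 313.49] [191.84 335.46]
0.04 [246.93 309.41] [189.23 319.14]
0.06 [246.3  305.42] [186.68 303.19]
0.08 [245.64 301.33] [184.06 286.81]
bar [array([223.02, 414.35]), array([208.05, 376.3 ]), array([192.49, 336.73]), array([177.4 , 298.34]), array([163.72, 263.55])]
```

View pics/s3d.png

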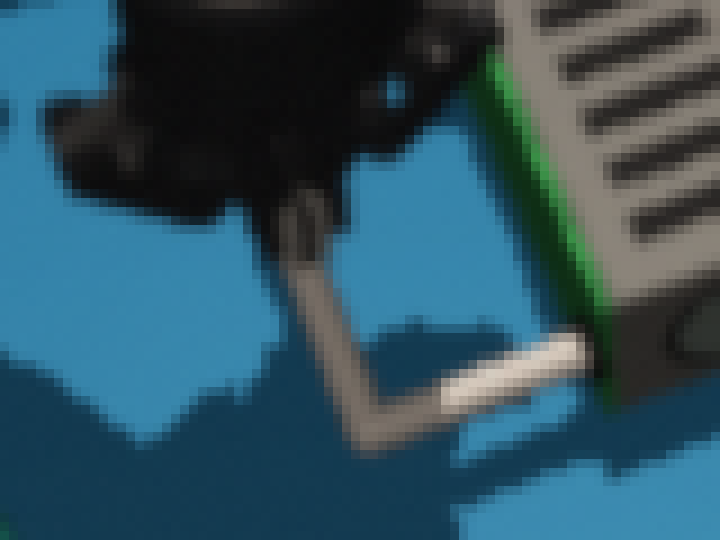

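The gap reads 0. In both views the shut pads end about 30 mm short of the reported TCP and sit above the bar: wrist rows 259–300, side (249,315). So the reported TCP lies ahead of the visible fingertips. I'll reopen, go lower in steps and look.

>>> drive_tool(motion=[[0, 0, 0, 0, 0, 0, 0.6], [0, 0, 0, 0, 0, 0, 0.6], [0, 0, -0.006, 0, 0, 0, 0.6], [0, 0, -0.012, 0, 0, 0, 0.6], [0, 0, -0.016, 0, 0, 0, 0.6], [0, 0, -0.016, 0, 0, 0, 0.6]])

```text
t: 4.6
eef_pos: [0.4444, -0.2894, -0.0033]
orientation: [0.567, 0.422, 0.568, -0.422]
contact_force: [0.2, 0.1, -0.7]
finger_gap: 0.402
```

```bash
python3 - <<'E'
from h import *
np.set_printoptions(precision=4,suppress=True)
c,im=snap('wrist','w4'); o=arm.get_obs(); print(o['eef_pos'],o['contact_force'],o['finger_gap'])
cv2.imwrite('pics/w4c.png',cv2.resize(im[180:400,160:400],None,fx=2.7,fy=2.7,interpolation=cv2.INTER_CUBIC))
E
```

```text
[ 0.4446 -0.2896 -0.003 ] [ 0.0111 -1.17   -0.2797] 0.3973236934992577
```

View pics/w4c.png

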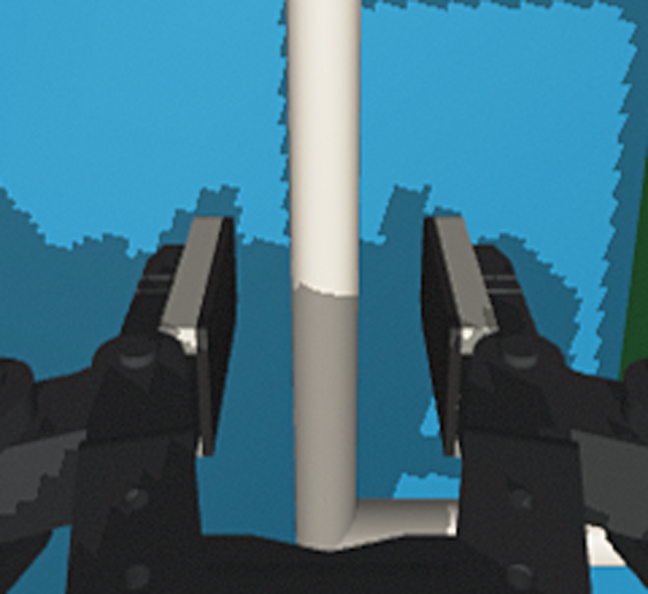

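>>> drive_tool(motion=[[0, 0, -0.005, 0, 0, 0, 0.6], [0, 0, -0.009, 0, 0, 0, 0.6], [0, 0, -0.012, 0, 0, 0, 0.6], [0, 0, -0.012, 0, 0, 0, 0.6]])

```text
t: 5.15
eef_pos: [0.4445, -0.2895, -0.0151]
orientation: [0.567, 0.422, 0.568, -0.422]
contact_force: [0.0, 0.6, -0.0]
finger_gap: 0.401
```

```bash
python3 - <<'E'
from h import *
np.set_printoptions(precision=4,suppress=True)
c,im=snap('wrist','w5'); o=arm.get_obs(); print(o['eef_pos'],o['contact_force'],o['finger_gap'])
cv2.imwrite('pics/w5c.png',cv2.resize(im[180:400,160:400],None,fx=2.7,fy=2.7,interpolation=cv2.INTER_CUBIC))
E
```

```text
[ 0.4446 -0.2896 -0.0149] [0.0798 0.3785 0.2581] 0.3991813975610177
```

View pics/w5c.png

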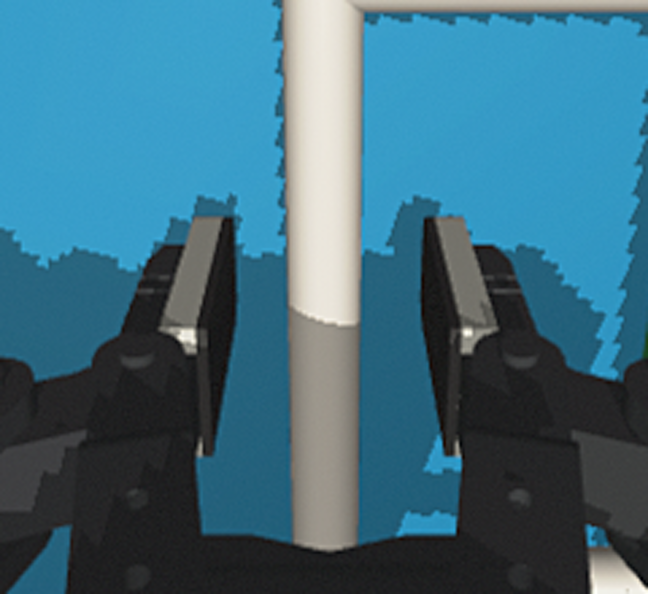

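>>> drive_tool(motion=[[0, 0, -0.002, 0, 0, 0, 0.8], [0, 0, -0.002, 0, 0, 0, 1], [0, 0, -0.002, 0, 0, 0, 1], [0, 0, -0.002, 0, 0, 0, 1], [0, 0, -0.002, 0, 0, 0, 1]], force=25)

```text
t: 5.82
eef_pos: [0.4446, -0.2896, -0.0168]
orientation: [0.567, 0.422, 0.567, -0.422]
contact_force: [0.1, -0.1, -0.6]
finger_gap: 0.131
```

```bash
python3 - <<'E'
import numpy as np
for th in list(range(0,91,5)):
    p=np.radians(12.7+th); h=.142-.1456*np.cos(p); v=.1456*np.sin(p)-.032
    print(th,np.round([h*.9576,h*.288,v],3))
E
```

```text
0 [-0. -0.  0.]
5 [0.003 0.001 0.012]
10 [0.007 0.002 0.024]
15 [0.013 0.004 0.036]
20 [0.019 0.006 0.047]
25 [0.026 0.008 0.057]
30 [0.034 0.01  0.067]
35 [0.042 0.013 0.076]
40 [0.051 0.015 0.084]
45 [0.061 0.018 0.091]
50 [0.072 0.022 0.097]
55 [0.083 0.025 0.103]
60 [0.095 0.028 0.107]
65 [0.106 0.032 0.11 ]
70 [0.118 0.036 0.112]
75 [0.13  0.039 0.113]
80 [0.143 0.043 0.113]
85 [0.155 0.047 0.112]
90 [0.167 0.05  0.11 ]
```

>>> drive_tool(motion=[[0.003, 0.001, 0.012, 0, 0, 0, 1], [0.007, 0.002, 0.024, 0, 0, 0, 1], [0.013, 0.004, 0.036, 0, 0, 0, 1], [0.019, 0.006, 0.047, 0, 0, 0, 1], [0.026, 0.008, 0.057, 0, 0, 0, 1], [0.034, 0.01, 0.067, 0, 0, 0, 1], [0.042, 0.013, 0.076, 0, 0, 0, 1], [0.051, 0.015, 0.084, 0, 0, 0, 1], [0.061, 0.018, 0.091, 0, 0, 0, 1]])

```text
t: 6.95
eef_pos: [0.5062, -0.2715, 0.0747]
orientation: [0.567, 0.422, 0.567, -0.422]
contact_force: [-1.7, -0.9, 0.9]
finger_gap: 0.128
```

```bash
python3 - <<'E'
from h import *
c,im=snap('side','s6'); o=arm.get_obs(); print(o['eef_pos'],o['contact_force'],o['finger_gap'])
cv2.imwrite('pics/s6c.png',cv2.resize(im[200:370,200:360],None,fx=3.5,fy=3.5,interpolation=cv2.INTER_CUBIC))
E
```

```text
[ 0.50764681 -0.27149882  0.07553861] [-0.36889958 -0.03626541  0.97283104] 0.1282310901044906
```

View pics/s6c.png

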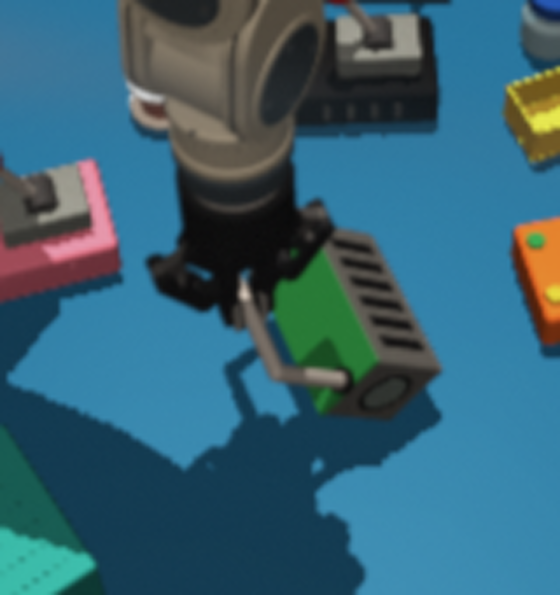

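>>> drive_tool(motion=[[0.011, 0.004, 0.006, 0, 0, 0, 1], [0.022, 0.007, 0.012, 0, 0, 0, 1], [0.034, 0.01, 0.016, 0, 0, 0, 1], [0.045, 0.014, 0.019, 0, 0, 0, 1], [0.057, 0.018, 0.021, 0, 0, 0, 1], [0.069, 0.021, 0.022, 0, 0, 0, 1], [0.082, 0.025, 0.022, 0, 0, 0, 1], [0.094, 0.029, 0.021, 0, 0, 0, 1], [0.106, 0.032, 0.019, 0, 0, 0, 1], [0.106, 0.032, 0.019, 0, 0, 0, 1]])

```text
t: 8.25
eef_pos: [0.6146, -0.2388, 0.0946]
orientation: [0.569, 0.422, 0.566, -0.421]
contact_force: [1.8, 2.0, 9.9]
finger_gap: 0.126
```

```bash
python3 - <<'E'
from h import *
c,im=snap('side','s7'); o=arm.get_obs(); print(o['eef_pos'],o['contact_force'],o['finger_gap'])
cv2.imwrite('pics/s7c.png',cv2.resize(im[200:370,200:360],None,fx=3.5,fy=3.5,interpolation=cv2.INTER_CUBIC))
E
```

```text
[ 0.61433959 -0.2388988   0.09457233] [1.39524436 1.36304546 8.89542151] 0.12887584531685425
```

View pics/s7c.png

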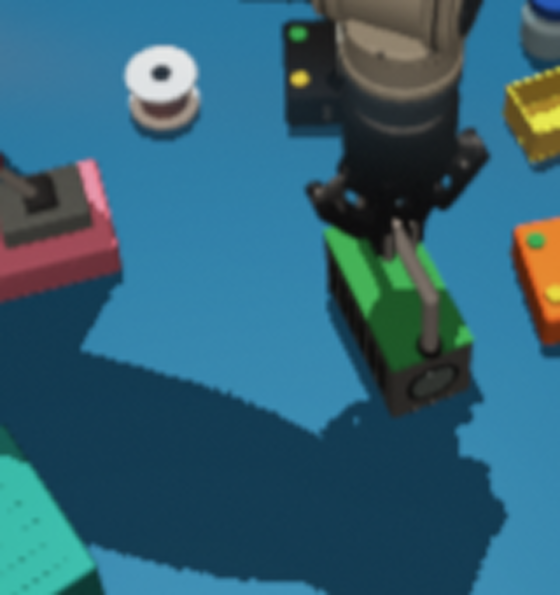

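The pod is upright, and the grip presses it down with about 9 N. I'll release it briefly so it settles and stands by itself.

>>> drive_tool(motion=[[0, 0, 0.001, 0, 0, 0, 0.85], [0, 0, 0.001, 0, 0, 0, 0.7], [0, 0, 0.001, 0, 0, 0, 0.6], [0, 0, 0.001, 0, 0, 0, 0.6], [0, 0, 0.001, 0, 0, 0, 0.6], [0, 0, 0.001, 0, 0, 0, 0.6]])

```text
t: 9.05
eef_pos: [0.6116, -0.2397, 0.0942]
orientation: [0.567, 0.422, 0.567, -0.422]
contact_force: [0.3, 0.6, -0.3]
finger_gap: 0.397
```

```bash
python3 - <<'E'
from h import *
c,im=snap('side','s8'); o=arm.get_obs(); print(o['eef_pos'],o['contact_force'],o['finger_gap'])
c2,i2=snap('wrist','w8')
a=cv2.resize(im[200:370,200:360],None,fx=2.4,fy=2.4,interpolation=cv2.INTER_CUBIC)
b=cv2.resize(i2,(544,408))[:,130:]
cv2.imwrite('pics/c8.png',np.hstack([a,b]))
E
```

```text
[ 0.61160354 -0.23967149  0.09417002] [0.43776221 0.40708389 0.94751906] 0.3967854514728408
```

View pics/c8.png

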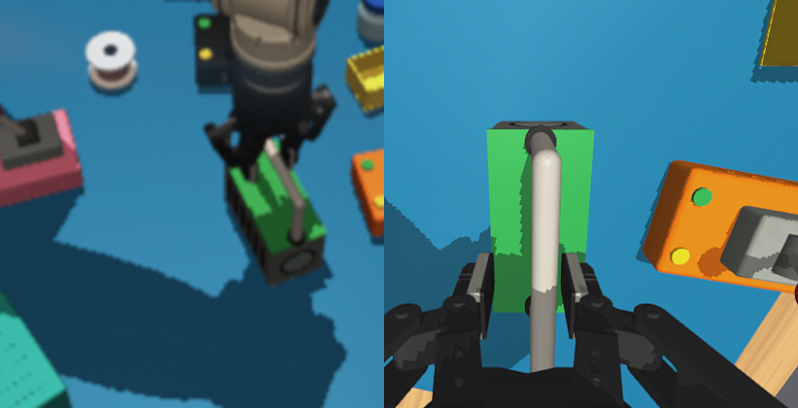

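```bash
python3 - <<'E'
from h import *
np.set_printoptions(precision=4,suppress=True)
c=viewer.calibration('wrist'); im=cv2.imread('pics/w8.png'); o=arm.get_obs()
g=im.astype(int); 
for r in range(180,380,20):
    row=g[r,270:320]; sat=row.max(1)-row.min(1); x=np.where((sat<40)&(row.max(1)>110))[0]+270
    if len(x)>5: p=plane(c,x.mean(),r,.142); print(r,x[0],x[-1],p, 'off along jaw',(p-o['eef_pos'])@rot(o['orientation']).as_matrix()[:,1])
E
```

```text
180 286 315 [ 0.6036 -0.187   0.142 ] off along jaw 0.007420466668486243
200 286 315 [ 0.6061 -0.1948  0.142 ] off along jaw 0.007586195079417571
220 286 314 [ 0.6085 -0.2029  0.142 ] off along jaw 0.007556078512746471
240 286 313 [ 0.611  -0.2114  0.142 ] off along jaw 0.007524650578060781
260 286 313 [ 0.6138 -0.2202  0.142 ] off along jaw 0.007703762871996212
280 286 312 [ 0.6166 -0.2295  0.142 ] off along jaw 0.007674265888262283
300 286 310 [ 0.6193 -0.2393  0.142 ] off along jaw 0.007421582198747118
320 287 309 [ 0.6225 -0.2494  0.142 ] off along jaw 0.0076110511885731785
340 286 308 [ 0.6254 -0.2601  0.142 ] off along jaw 0.007344476384659986
360 286 309 [ 0.6292 -0.2711  0.142 ] off along jaw 0.007779980860605133
```

>>> drive_tool(motion=[[0.004, 0.001, 0, 0, 0, 0, 0.6], [0.007, 0.002, 0, 0, 0, 0, 0.6], [0.007, 0.002, 0, 0, 0, 0, 0.6], [0.007, 0.002, 0, 0, 0, 0, 0.8], [0.007, 0.002, 0, 0, 0, 0, 1], [0.007, 0.002, 0, 0, 0, 0, 1], [0.007, 0.002, 0, 0, 0, 0, 1], [0.007, 0.002, 0, 0, 0, 0, 1]], force=60)

```text
t: 10.15
eef_pos: [0.6187, -0.2376, 0.0943]
orientation: [0.567, 0.422, 0.567, -0.422]
contact_force: [0.9, 0.8, 1.3]
finger_gap: 0.117
```

>>> drive_tool(motion=[[0, 0, 0.01, 0, 0, 0, 1], [0, 0, 0.03, 0, 0, 0, 1], [0, 0, 0.055, 0, 0, 0, 1], [0, 0, 0.08, 0, 0, 0, 1], [0, 0, 0.105, 0, 0, 0, 1], [0, 0, 0.125, 0, 0, 0, 1], [0, 0, 0.13, 0, 0, 0, 1], [0, 0, 0.13, 0, 0, 0, 1]])

```text
t: 11.15
eef_pos: [0.6185, -0.2376, 0.2238]
orientation: [0.567, 0.422, 0.568, -0.422]
contact_force: [1.1, 0.4, -4.7]
finger_gap: 0.118
```

```bash
python3 - <<'E'
from h import *
c,im=snap('side','s9'); o=arm.get_obs(); print(o['eef_pos'],o['contact_force'],o['finger_gap'])
c2,i2=snap('wrist','w9')
a=cv2.resize(im[140:310,200:360],None,fx=2.4,fy=2.4,interpolation=cv2.INTER_CUBIC)
b=cv2.resize(i2,(544,408))[:,130:]
cv2.imwrite('pics/c9.png',np.hstack([a,b]))
E
```

```text
[ 0.61837776 -0.23754955  0.22329497] [ 0.6253396   0.10541187 -4.1783858 ] 0.11328227489836463
```

View pics/c9.png

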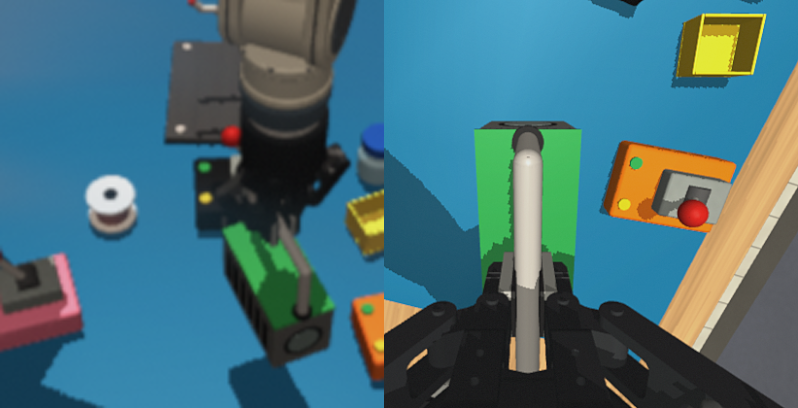

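>>> drive_tool(motion=[[-0.01, 0.01, 0, 0, 0, 0, 1], [-0.025, 0.03, 0, 0, 0, -0.03, 1], [-0.045, 0.055, 0, 0, 0, -0.07, 1], [-0.065, 0.085, 0, 0, 0, -0.11, 1], [-0.085, 0.115, 0, 0, 0, -0.15, 1], [-0.1, 0.15, 0, 0, 0, -0.19, 1], [-0.11, 0.185, 0, 0, 0, -0.23, 1], [-0.115, 0.22, 0, 0, 0, -0.27, 1], [-0.118, 0.255, 0, 0, 0, -0.31, 1], [-0.118, 0.29, 0, 0, 0, -0.35, 1]])

```text
t: 12.5
eef_pos: [0.4999, 0.0535, 0.2236]
orientation: [-0.485, -0.514, -0.485, 0.515]
contact_force: [0.1, -1.0, -4.1]
finger_gap: 0.116
```

>>> drive_tool(motion=[[0, 0.035, 0, 0, 0, -0.02, 1], [0, 0.07, 0, 0, 0, -0.04, 1], [0, 0.1, 0, 0, 0, -0.06, 1], [0, 0.13, 0, 0, 0, -0.07, 1], [0, 0.15, 0, 0, 0, -0.07, 1], [0, 0.163, 0, 0, 0, -0.07, 1], [0, 0.168, -0.01, 0, 0, -0.07, 1], [0, 0.168, -0.03, 0, 0, -0.07, 1], [0, 0.168, -0.05, 0, 0, -0.07, 1], [0, 0.168, -0.054, 0, 0, -0.07, 1]])

```text
t: 13.75
eef_pos: [0.4999, 0.2195, 0.1685]
orientation: [-0.466, -0.53, -0.467, 0.532]
contact_force: [-0.6, -0.8, -3.3]
finger_gap: 0.117
```

```bash
python3 - <<'E'
from h import *
np.set_printoptions(precision=4,suppress=True)
c,im=snap('side','s10'); o=arm.get_obs(); print(o['eef_pos'],o['contact_force'],o['finger_gap'])
M=rot(o['orientation']).as_matrix(); print(np.degrees(np.arctan2(M[1,1],M[0,1])),M[:,0])
c2,i2=snap('wrist','w10');c3,i3=snap('top','t10'); print(c2)
a=cv2.resize(im[90:250,200:360],None,fx=2.55,fy=2.55,interpolation=cv2.INTER_CUBIC)
b=cv2.resize(i3[130:260,110:260],None,fx=2.8,fy=3.138,interpolation=cv2.INTER_CUBIC)[:408]
cv2.imwrite('pics/c10.png',np.hstack([a,b]))
E
```

```text
[0.5002 0.2197 0.169 ] [ 0.1615  0.8478 -4.3718] 0.11908904734943275
-7.374832570984109 [-0.0019 -0.0007 -1.    ]
{'vfov': 66.0150469056299, 'cx': 281.2189640525148, 'cy': 209.91058513971183, 'origin': array([0.5113, 0.3014, 0.3396]), 'attitude': array([ 0.1636,  0.9845, -0.0627, -0.0115])}
```

View pics/c10.png

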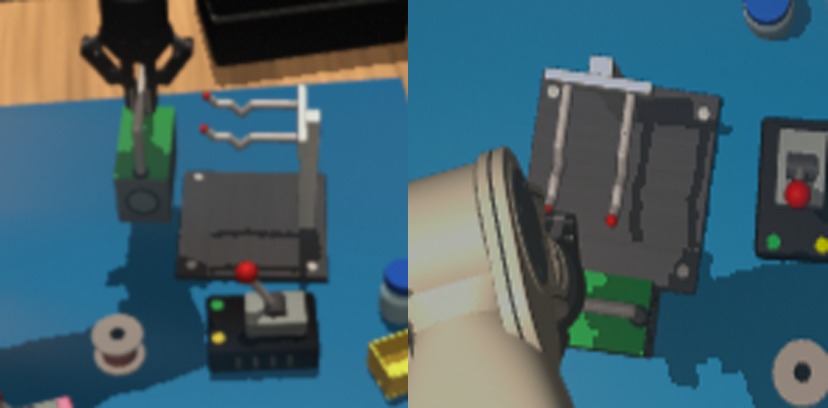

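View pics/w10.png

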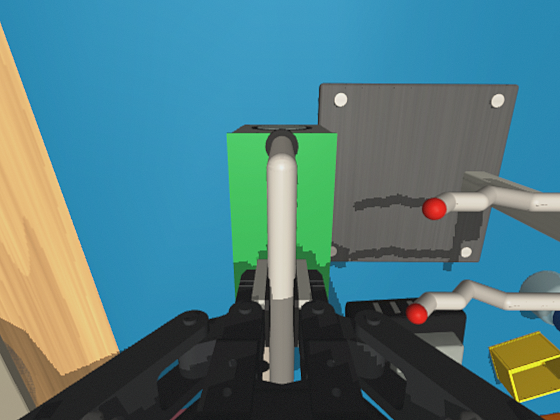

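```bash
python3 - <<'E'
from h import *
np.set_printoptions(precision=4,suppress=True)
im=cv2.imread('pics/w10.png'); hsv=cv2.cvtColor(im,cv2.COLOR_BGR2HSV)
m=(((hsv[...,0]<8)|(hsv[...,0]>172))&(hsv[...,1]>160)&(hsv[...,2]>60)).astype(np.uint8)
n,l,s,ce=cv2.connectedComponentsWithStats(m)
cw=viewer.calibration('wrist'); ct=viewer.calibration('top'); cs=viewer.calibration('side')
cand=[ce[i] for i in range(1,n) if s[i,4]>150]; print(cand,[s[i] for i in range(1,n) if s[i,4]>150])
T=lambda u,v:(ct,140+(u+.5)/3.2-.5,115+(v+.5)/3.2-.5)
S=lambda u,v:(cs,230+(u+.5)/2.5-.5,110+(v+.5)/2.5-.5)
cand.sort(key=lambda p:p[1])
pr=[]
for p,t,q in zip(cand,[(63,264),(137,272)],[(127,44),(125,76)]):
    x,e=tri((cw,*p),T(*t),S(*q)); print(x,e, 'plane .191',plane(cw,*p,.191)); pr.append(plane(cw,*p,.191))
v=pr[0]-pr[1]; print('yaw',np.degrees(np.arctan2(v[1],v[0]))-90,np.linalg.norm(v)); mid=(pr[0]+pr[1])/2
a=np.radians(-7.3); print('seat',mid+.042*np.array([np.cos(a),np.sin(a),0]))
# bar in wrist
o=arm.get_obs(); 
g=im.astype(int)
for z in (.217,):
  for r in range(180,260,20):
    row=g[r,260:305]; sat=row.max(1)-row.min(1); x=np.where((sat<40)&(row.max(1)>110))[0]+260
    print(r,x[0],x[-1],plane(cw,x.mean(),r,z))
E
```

```text
[array([433.8729, 208.4768]), array([416.1408, 313.5572])] [array([422, 198,  24,  22, 409], dtype=int32), array([406, 304,  22,  20, 341], dtype=int32)]
[0.578  0.2426 0.1936] [array([-0.5,  1.1]), array([-0.3, -0.4]), array([-0.2,  0.2])] plane .191 [0.5794 0.2421 0.191 ]
[0.5706 0.183  0.1937] [array([0.9, 1. ]), array([-0.3, -0.1]), array([-0.2,  0.3])] plane .191 [0.5712 0.1816 0.191 ]
yaw -7.733732887634616 0.06107545004665926
seat [0.6169 0.2065 0.191 ]
180 267 296 [0.5079 0.272  0.217 ]
200 267 296 [0.5069 0.2638 0.217 ]
220 267 295 [0.5056 0.2553 0.217 ]
240 268 295 [0.5046 0.2464 0.217 ]
```

>>> drive_tool(motion=[[0.005, -0.001, -0.003, 0, 0, 0, 1], [0.02, -0.0025, -0.003, 0, 0, 0, 1], [0.04, -0.005, -0.003, 0, 0, 0, 1], [0.06, -0.0075, -0.003, 0, 0, 0, 1], [0.08, -0.01, -0.003, 0, 0, 0, 1], [0.1, -0.012, -0.003, 0, 0, 0, 1], [0.112, -0.0135, -0.003, 0, 0, 0, 1], [0.1155, -0.0137, -0.003, 0, 0, 0, 1], [0.1155, -0.0137, -0.003, 0, 0, 0, 1], [0.1155, -0.0137, -0.003, 0, 0, 0, 1]])

```text
t: 15.15
eef_pos: [0.6157, 0.2068, 0.1674]
orientation: [-0.467, -0.531, -0.467, 0.531]
contact_force: [-0.5, -0.1, -4.5]
finger_gap: 0.114
```

```bash
python3 - <<'E'
from h import *
np.set_printoptions(precision=4,suppress=True)
c,im=snap('side','s11'); o=arm.get_obs(); print(o['eef_pos'],o['contact_force'],o['finger_gap'])
c2,i2=snap('wrist','w11')
a=cv2.resize(im[90:250,240:370],None,fx=2.55,fy=2.55,interpolation=cv2.INTER_CUBIC)
b=cv2.resize(i2,(544,408))[:,80:]
cv2.imwrite('pics/c11.png',np.hstack([a,b]))
E
```

```text
[0.6157 0.2068 0.1675] [-0.6306  0.0008 -3.9068] 0.11742926599962282
```

View pics/c11.png

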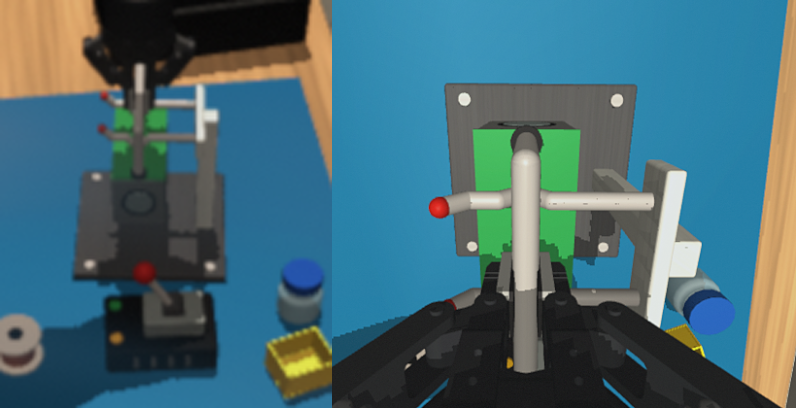

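>>> drive_tool(motion=[[0, 0, -0.006, 0, 0, 0, 1], [0, 0, -0.012, 0, 0, 0, 1], [0, 0, -0.018, 0, 0, 0, 1], [0, 0, -0.024, 0, 0, 0, 1], [0, 0, -0.029, 0, 0, 0, 1], [0, 0, -0.032, 0, 0, 0, 1], [0, 0, -0.032, 0, 0, 0, 1]])

```text
t: 16.12
eef_pos: [0.6161, 0.2067, 0.135]
orientation: [-0.467, -0.531, -0.467, 0.531]
contact_force: [-0.5, -0.5, -3.7]
finger_gap: 0.116
```

>>> drive_tool(motion=[[0, 0, -0.001, 0, 0, 0, 1], [0, 0, -0.002, 0, 0, 0, 1], [0, 0, -0.002, 0, 0, 0, 1]])

```text
t: 16.5
eef_pos: [0.6164, 0.2067, 0.1345]
orientation: [0.467, 0.531, 0.467, -0.53]
contact_force: [-2.6, -0.3, 4.1]
finger_gap: 0.117
```

```bash
python3 - <<'E'
from h import *
np.set_printoptions(precision=4,suppress=True)
c,im=snap('side','s12'); o=arm.get_obs(); print(o['eef_pos'],o['contact_force'],o['finger_gap'])
c2,i2=snap('wrist','w12')
a=cv2.resize(im[100:200,250:350],None,fx=4.08,fy=4.08,interpolation=cv2.INTER_CUBIC)
b=cv2.resize(i2,(544,408))[:,80:470]
cv2.imwrite('pics/c12.png',np.hstack([a,b]))
E
```

```text
[0.6164 0.2067 0.1345] [-3.4335 -0.2495  4.5552] 0.12070538552893502
```

View pics/c12.png

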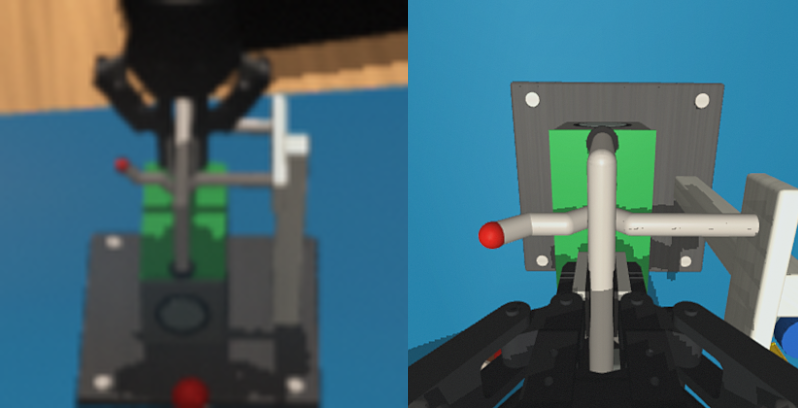

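The bar sits in the dips and the load has come off the gripper (+4.5 N). I'll open slowly.

>>> drive_tool(motion=[[0, 0, 0, 0, 0, 0, 0.92], [-0.001, 0, 0, 0, 0, 0, 0.85], [-0.001, 0, 0, 0, 0, 0, 0.75], [-0.001, 0, 0, 0, 0, 0, 0.65], [-0.001, 0, 0, 0, 0, 0, 0.55], [-0.001, 0, 0, 0, 0, 0, 0.55], [-0.001, 0, 0, 0, 0, 0, 0.55], [-0.001, 0, 0, 0, 0, 0, 0.55]])

```text
t: 17.6
eef_pos: [0.6152, 0.2066, 0.1332]
orientation: [0.467, 0.531, 0.467, -0.531]
contact_force: [0.1, -0.3, 0.0]
finger_gap: 0.449
```

```bash
python3 - <<'E'
from h import *
np.set_printoptions(precision=4,suppress=True)
c,im=snap('side','s13'); o=arm.get_obs(); print(o['eef_pos'],o['contact_force'],o['finger_gap'])
c2,i2=snap('wrist','w13')
a=cv2.resize(im[100:200,250:350],None,fx=4.08,fy=4.08,interpolation=cv2.INTER_CUBIC)
b=cv2.resize(i2,(544,408))[:,80:470]
cv2.imwrite('pics/c13.png',np.hstack([a,b]))
E
```

```text
[0.6151 0.2067 0.1332] [-1.0556 -0.8606 -0.4358] 0.44977757884451736
```

View pics/c13.png

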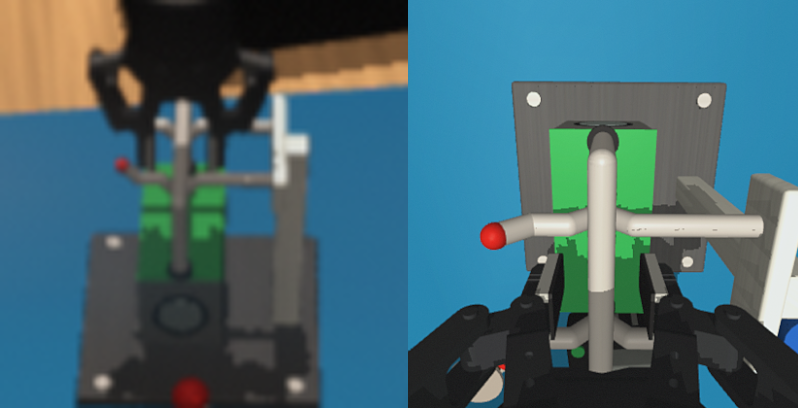

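The pod hangs free and reads no force. I'll withdraw straight up, then move to a point in front of the black box's lever.

>>> drive_tool(motion=[[0, 0, 0.015, 0, 0, 0, 0.55], [0, 0, 0.045, 0, 0, 0, 0.55], [0, 0, 0.09, 0, 0, 0, 0.55], [0, 0, 0.14, 0, 0, 0, 0.6], [-0.03, -0.05, 0.14, 0, 0, 0, 1], [-0.06, -0.1, 0.14, 0, 0, 0.05, 1], [-0.085, -0.15, 0.14, 0, 0, 0.1, 1], [-0.09, -0.195, 0.14, 0, 0, 0.1, 1], [-0.09, -0.195, 0.14, 0, 0, 0.1, 1]])

```text
t: 18.82
eef_pos: [0.5248, 0.0092, 0.2747]
orientation: [0.493, 0.508, 0.491, -0.508]
contact_force: [-0.1, 0.5, 0.3]
finger_gap: 0.002
```

```bash
python3 - <<'E'
from h import *
np.set_printoptions(precision=4,suppress=True)
c,im=snap('side','s14'); o=arm.get_obs(); print(o['eef_pos'],o['contact_force'],o['finger_gap'])
c2,i2=snap('wrist','w14'); ct,it=snap('top','t14')
a=cv2.resize(im[100:250,240:340],None,fx=2.72,fy=2.72,interpolation=cv2.INTER_CUBIC)
b=cv2.resize(i2,(524,393)); a=cv2.resize(a,(262,393))
cv2.imwrite('pics/c14.png',np.hstack([a,b]))
def red(im,amin=20):
    hsv=cv2.cvtColor(im,cv2.COLOR_BGR2HSV)
    m=(((hsv[...,0]<6)|(hsv[...,0]>172))&(hsv[...,1]>180)&(hsv[...,2]>60)).astype(np.uint8)
    n,l,s,ce=cv2.connectedComponentsWithStats(m); return [(ce[i].round(1),s[i,4]) for i in range(1,n) if s[i,4]>amin]
print(red(im),red(it),red(i2))
E
```

```text
[0.5251 0.0105 0.2745] [-0.5817  0.5419 -0.5488] 0.0006374681476404223
[(array([296.1, 196.4]), np.int32(57)), (array([195.3, 245.8]), np.int32(50)), (array([371. , 255.6]), np.int32(56))] [(array([329.8, 131.1]), np.int32(50))] [(array([355.1, 179.5]), np.int32(474)), (array([109.3, 307.7]), np.int32(406)), (array([483.1, 353. ]), np.int32(380))]
```

View pics/c14.png

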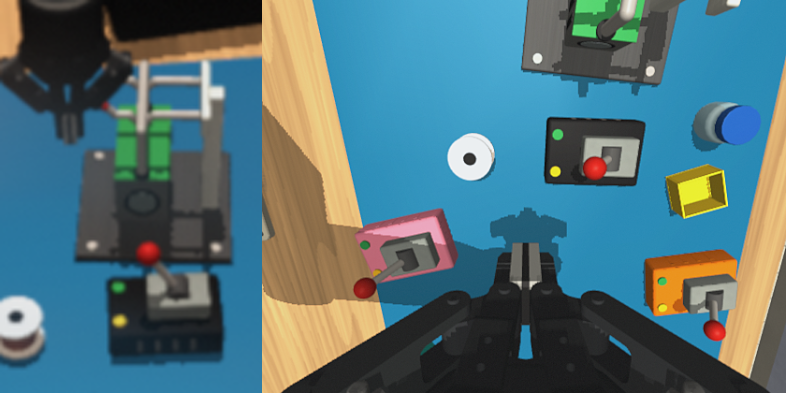

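```bash
python3 - <<'E'
from h import *
np.set_printoptions(precision=4,suppress=True)
cw=viewer.calibration('wrist');cs=viewer.calibration('side')
print(tri((cw,355.1,179.5),(cs,296.1,196.4)), plane(cw,355.1,179.5,.125),plane(cs,296.1,196.4,.125))
# box top corners from wrist pic (crop scale .9357, offset 262)
f=lambda u,v:plane(cw,(u-262)/.9357,v/.9357,.04)
b=[f(*p) for p in [(547,118),(644,121),(637,184),(546,185)]]; print(b,np.mean(b,0))
E
```

```text
(array([0.6013, 0.0159, 0.125 ]), [array([ 0.8, -0.1]), array([-0.3,  0.1])]) [0.6005 0.0159 0.125 ] [0.6021 0.0162 0.125 ]
[array([0.5555, 0.0632, 0.04  ]), array([0.6818, 0.056 , 0.04  ]), array([ 0.6805, -0.0295,  0.04  ]), array([ 0.5537, -0.0275,  0.04  ])] [0.6179 0.0155 0.04  ]
```

>>> drive_tool(motion=[[0, 0.005, -0.04, 0, 0, 0.02, 1], [0, 0.005, -0.09, 0, 0, 0.02, 1], [0, 0.005, -0.14, 0, 0, 0.02, 1], [0, 0.005, -0.18, 0, 0, 0.02, 1], [0, 0.005, -0.193, 0, 0, 0.02, 1], [0, 0.005, -0.193, 0, 0, 0.02, 1]])

```text
t: 19.73
eef_pos: [0.5254, 0.0173, 0.0803]
orientation: [-0.498, -0.502, -0.498, 0.502]
contact_force: [0.3, -0.3, 0.4]
finger_gap: 0.0
```

>>> drive_tool(motion=[[0.03, -0.001, 0, 0, 0, 0, 1], [0.04, -0.001, 0, 0, 0, 0, 1], [0.05, -0.001, 0, 0, 0, 0, 1], [0.06, -0.001, 0, 0, 0, 0, 1], [0.07, -0.002, 0, 0, 0, 0, 1], [0.08, -0.002, 0, 0, 0, 0, 1], [0.09, -0.002, 0, 0, 0, 0, 1], [0.1, -0.002, 0, 0, 0, 0, 1]])

```text
t: 20.72
eef_pos: [0.6258, 0.0146, 0.08]
orientation: [-0.498, -0.502, -0.498, 0.502]
contact_force: [-1.0, -0.9, -0.2]
finger_gap: 0.001
```

```bash
python3 - <<'E'
from h import *
np.set_printoptions(precision=4,suppress=True)
c,im=snap('side','s15'); o=arm.get_obs(); print(o['eef_pos'],o['contact_force'],o['finger_gap'])
c2,i2=snap('wrist','w15')
a=cv2.resize(im[100:250,240:340],(262,393),interpolation=cv2.INTER_CUBIC)
b=cv2.resize(i2,(524,393))
cv2.imwrite('pics/c15.png',np.hstack([a,b]))
E
```

```text
[0.6269 0.0145 0.0799] [ 0.5853 -0.587  -0.3634] 0.001820063680199107
```

View pics/c15.png

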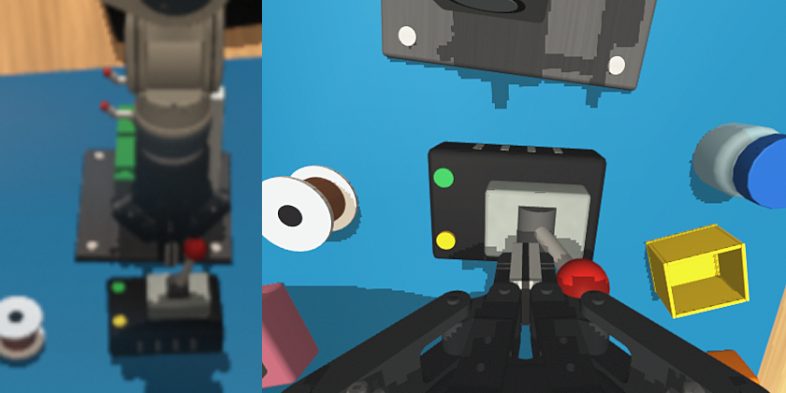

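>>> drive_tool(motion=[[0.006, 0, 0, 0, 0, 0, 1], [0.012, 0, 0, 0, 0, 0, 1], [0.016, 0, 0, 0, 0, 0, 1], [0.016, 0, 0, 0, 0, 0, 1]])

```text
t: 21.32
eef_pos: [0.6411, 0.0147, 0.0801]
orientation: [-0.498, -0.502, -0.498, 0.502]
contact_force: [-1.4, -0.6, -0.9]
finger_gap: 0.001
```

>>> drive_tool(motion=[[0.003, 0, 0, 0, 0, 0, 1], [0.006, 0, 0, 0, 0, 0, 1], [0.006, 0, 0, 0, 0, 0, 1]])

```text
t: 21.7
eef_pos: [0.6419, 0.0147, 0.0798]
orientation: [-0.496, -0.5, -0.5, 0.505]
contact_force: [-23.7, -1.2, 10.1]
finger_gap: -0.003
```

```bash
python3 - <<'E'
from h import *
np.set_printoptions(precision=4,suppress=True)
c,im=snap('side','s16'); o=arm.get_obs(); print(o['eef_pos'],o['contact_force'],o['finger_gap'])
c2,i2=snap('wrist','w16')
a=cv2.resize(im[100:250,240:340],(262,393),interpolation=cv2.INTER_CUBIC)
b=cv2.resize(i2,(524,393))
cv2.imwrite('pics/c16.png',np.hstack([a,b]))
for n,cc,I in (('s',c,im),('w',c2,i2)):
    hsv=cv2.cvtColor(I,cv2.COLOR_BGR2HSV)
    m=(((hsv[...,0]<6)|(hsv[...,0]>172))&(hsv[...,1]>180)&(hsv[...,2]>60)).astype(np.uint8)
    k,l,s,ce=cv2.connectedComponentsWithStats(m); print(n,[(ce[i].round(1),s[i,4],plane(cc,*ce[i],.124)) for i in range(1,k) if s[i,4]>20])
E
```

```text
[0.642  0.0147 0.0798] [-24.3873  -0.9997  10.3366] -0.002655106315158012
s [(array([319.6, 195.7]), np.int32(53), array([0.6693, 0.0126, 0.124 ])), (array([195. , 245.6]), np.int32(57), array([ 0.3208, -0.1285,  0.124 ])), (array([371. , 255.6]), np.int32(56), array([ 0.7708, -0.2083,  0.124 ]))]
w [(array([338.1, 294.5]), np.int32(1742), array([0.6683, 0.0134, 0.124 ]))]
```

View pics/c16.png

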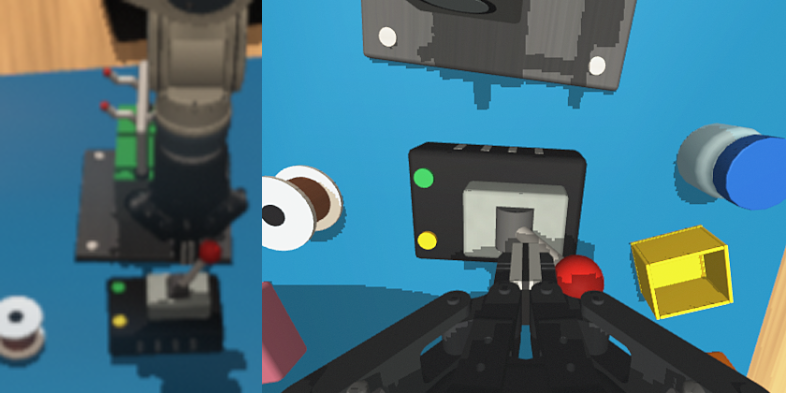

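The lever is on its end stop: 24 N reaction, ball at x = 0.669 against 0.667 predicted. I'll back off along x, then go up.

>>> drive_tool(motion=[[-0.015, 0, 0, 0, 0, 0, 1], [-0.05, 0, 0, 0, 0, 0, 1], [-0.09, 0, 0.02, 0, 0, 0, 1], [-0.12, 0, 0.07, 0, 0, 0, 1], [-0.15, -0.04, 0.12, 0, 0, 0, 1], [-0.18, -0.09, 0.15, 0, 0, 0, 1], [-0.19, -0.14, 0.17, 0, 0, 0, 1], [-0.19, -0.14, 0.17, 0, 0, 0, 1]])

```text
t: 22.8
eef_pos: [0.4573, -0.1287, 0.2524]
orientation: [0.499, 0.504, 0.495, -0.503]
contact_force: [0.0, 0.5, -0.4]
finger_gap: -0.001
```

```bash
python3 - <<'E'
from h import *
np.set_printoptions(precision=4,suppress=True)
c,im=snap('side','s17'); o=arm.get_obs(); print(o['t'],o['eef_pos'],o['contact_force'])
ct,it=snap('top','t17')
hsv=cv2.cvtColor(im,cv2.COLOR_BGR2HSV)
m=(((hsv[...,0]<6)|(hsv[...,0]>172))&(hsv[...,1]>180)&(hsv[...,2]>60)).astype(np.uint8)
k,l,s,ce=cv2.connectedComponentsWithStats(m); print([(ce[i].round(1),plane(c,*ce[i],.124)) for i in range(1,k) if s[i,4]>20])
a=cv2.resize(im[100:260,220:390],None,fx=2.4,fy=2.4,interpolation=cv2.INTER_CUBIC)
b=cv2.resize(it[115:265,140:290],(384,384),interpolation=cv2.INTER_CUBIC)
cv2.imwrite('pics/c17.png',np.hstack([a,b]))
c,i2=snap('side','s18'); print('diff',np.abs(im[90:200,260:350].astype(int)-i2[90:200,260:350]).mean())
E
```

```text
22.85 [ 0.4573 -0.1273  0.2513] [ 0.2553 -0.6098 -0.4164]
[(array([319.6, 195.6]), array([0.6693, 0.0129, 0.124 ])), (array([195.3, 245.6]), array([ 0.3214, -0.1284,  0.124 ])), (array([371. , 255.6]), array([ 0.7708, -0.2083,  0.124 ]))]
diff 0.4763299663299663
```

View pics/c17.png

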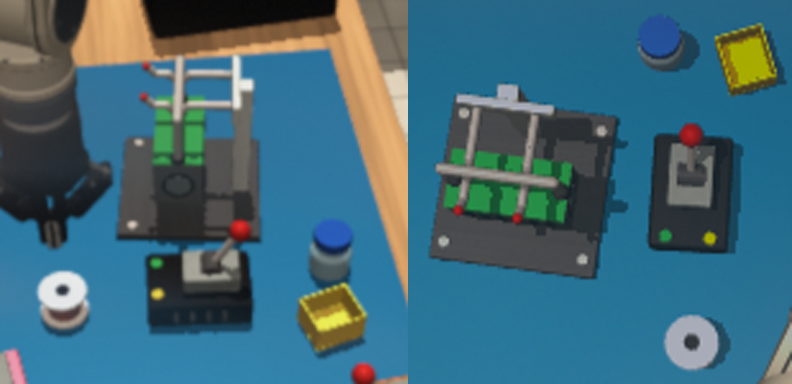

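```bash
python3 - <<'E'
from h import *
a=cv2.imread('pics/s18.png').astype(int); c,b=snap('side','s19'); d=np.abs(a-b)
print('stand area',d[90:200,260:350].mean(),'bg',d[380:,200:300].mean(), arm.get_obs()['qvel'].round(4))
t0=cv2.imread('pics/top0.png').astype(int);t1=cv2.imread('pics/t17.png')
for n,(x,y) in dict(spool=(251,249),jar=(238,131),bin=(272,137)).items(): print(n,np.abs(t0-t1)[y-15:y+15,x-15:x+15].mean())
from workcell import workorder; print(workorder.finish_job())
E
```

```text
stand area 0.4800673400673401 bg 0.36983333333333335 [ 0.016   0.0057 -0.0027 -0.0003  0.0002 -0.0013]
spool 4.248888888888889
jar 3.115925925925926
bin 3.2685185185185186
the job is handed in; nothing more can be done
None
```

The job is handed in, after about 23 s of the 67 s allowed. I tipped the pod upright over its lower edge, released it to check that it stood by itself, then lifted it by the handle and hung it on the stand. With the pod released and clear of the gripper, I pushed the black box's lever over.

**Last checks:**
- **Pod:** the top and side pictures show the bar across both prongs at the dips. Successive pictures of it differ only by about the image noise.
- **Lever:** it reached its end stop with a 24 N reaction. The ball stayed at x ≈ 0.669 m after I backed off; 0.667 m was predicted.
- **Robot:** it is clear of everything.
- **Bystanders:** the spool, jar and bin look to be in the same place. Their image patches differ from the first picture by 3–4 grey levels, which I took for shading and did not trace further.

**What disagreed:**
- **Fingertip position:** the visible fingertips ended about 30 mm short of the reported TCP. The first close therefore shut above the bar without touching it, and I corrected for this from then on.
- **Tipping:** the gripper pressed the pod down with about 9 N at the end of the tip-up. After release the bar sat 7.5 mm off the jaw centre, so I re-centred before lifting.

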